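# Lock the drying stand and hang up the brush caddy

### The arm

A 6-joint arm with a two-finger parallel gripper is mounted at the origin on the work surface. World frame = base frame: x ahead of the robot, y to its left, z up, the work surface at z = 0. Lengths are in m, angles in degrees, forces in N, time in s.
With the tool pointing down it reaches from about 0.375 to 0.9 m from the base axis. Payload 3.1 kg.
Tool frame: the origin (TCP) lies between the finger pads, 19 mm behind the fingertips; this is the grasp point; z points along the fingers, y is the line along which they close (so a half turn about z gives the same grasp; the last joint's range is limited). The gripper opens to 87 mm and grips with 3 to 60 N. Pads are 19 mm wide; open, the fingers measure 117 mm over their backs; the gripper's body (75 mm by 190 mm) begins 51 mm behind the grasp point.
Start: joints at [58.986, 30.224, 82.088, -0, 67.689, -10.227], TCP at [0.222, 0.584, 0.241] pointing down, gripper open.
Joint ranges: [-176.69, 176.69], [-43.24, 126.21], [12.49, 139.97], [-82, 262], [0, 151.66], [-163.58, 163.58]. Speed limits (degrees/s): [159.86, 159.86, 180, 180, 180, 180].

### API

Orientations are given as a 3x3 rotation matrix whose columns are the frame's x, y, z axes.
In Python, from rig import bot, viewer, workorder, models gives the robot as it stands.
- The arm moves only by the shell command python3 -m jog 'ROWS'. ROWS is JSON, a list of rows, each a list of 7 numbers: the opening, from 0 (shut) to 1 (fully open), then the shift along the tool's x, y, z in m, then the turn, a rotation vector about the tool's x, y, z in degrees. In form: [[claw, x, y, z, ax, ay, az], ...]. A call has 1 to 20 rows; each row is the pose to reach, as a shift and turn from the pose commanded when the call began, along the tool's axes at that moment; what a row does not reach only later rows make up. A row lasts 1/8 s, in which the tool goes at most 62.5 mm and 10.7 degrees, less where a joint would pass 70% of its speed; a pose out of reach is approached as far as the arm can. A call with a gripper value outside its range is refused whole. The fingers move at their own pace and stop on an object; the grip force is fixed at half the most. Time passes only in rows, so rows that repeat a pose let the fingers close. It gives the time, the measured TCP pose, the force, the opening and the grip force at its end, in the units of the state.
- bot.read_state(): the state, without advancing time (a new reading comes with each control period).
- viewer.capture(name): name is "scene" or "top" or "wrist"; returns (picture, depth): 420x560x3 uint8, blue, green, red; 420x560 float32, m along the optical axis (not along the pixel's ray), 0 where there is no reading.
- viewer.camera_info(name): a dict with "fx", "fy", "cx", "cy" (pixels), "world_to_cam" (4x4, takes a point from world to camera coordinates). Camera axes: x right, y down, z forward; pixel columns grow to the right and rows downward; lengths in m; the calibration is good to about 2 mm. A picture is of the moment at which its call begins: read the wrist's pose just before it. camera_info takes no time and is no camera call; for the wrist camera it gives the pose at the moment of the call.
- workorder.hand_in(): hands the job in; it is judged then, once.
Trained networks look in the newest picture that a camera, given by its name, has taken for a name from the list of things; names that differ only in an ending like _2 or _b are one class to them, and where a whole thing is asked for, a point or a joint stands for the part that bears it (a point fixed in the world has none). Each returns a list of dicts, best first, with "p" (0 to 1); they miss things now and then, are a little off and sometimes report something else, mostly with a low value. They report only what shows in the picture. A call takes as long as a camera call.
- models.outline_of(camera, thing): "mask" (420x560 bool, what is visible of it).
- models.tip_of(camera, thing): "xyz" ([x, y, z] in m, in world coordinates, good to about 4 mm: a listed point, or the origin of a listed thing).
The state is a dict: "time_s": time; "joint_positions": joint angles; "qvel": joint speeds; "tau": joint torques, N m; "position": TCP position; "tcp_rot": TCP orientation; "force": force on the tool from outside, world axes, zero at the start; "moment": the same for the moment, N m; "opening": opening from 0.0 (shut) to 1.0 (fully open); "grasp_force": force on a finger pad.
Only numpy, scipy, OpenCV 4.12 (cv2) and the standard library are available. Lean on these libraries where they do the work, as an engineer would, in place of code of your own. Each camera call takes 0.05 s, during which the arm holds its last target. There are 200 camera calls.

### The job

Clear the rinsed brush caddy away to drip dry: first lock the hanging stand to the table by pressing the lever on its foot down until it clicks and stays down by itself, then hang the caddy by its handle on the stand's twin-prong hook, level and with both prongs under the handle, and let go so that it hangs still. Leave the other things on the table where they are.

Things in the scene. Friction and masses are not known exactly. Their poses are not given: they have to be found in the camera images.
- stand: Hanging stand, fixed: wooden foot plate 170 x 210 x 12 mm (100 mm in front of the origin to 70 mm behind), two steel posts (14 mm thick, 50 mm behind the origin, 90 mm left and right), twin-prong hook, foot lever, shelf on top. Origin: middle, at table height. x points from front to back (the front, -x, is turned roughly to the robot), y left, z up.
- shelf_front (a point): Middle of the lower front edge of the stand's slatted shelf, 43 mm in front of the stand's origin, 375 mm up. Two slats 45 x 210 x 10 mm (the second 28 mm behind the first) with two small fixed pots. The shelf overhangs the hook: a gripper reaches the hook only from the front, tilted about 25 to 45 degrees, under it.
- hook_seat (a point): Where the hung handle bar's axis rests, midway between the prongs; axes as the stand's. Two round prongs, 8 mm thick, 32 mm left and right of it (56 mm free between), come forward from a cross bar (10 mm thick, 78 mm behind, 11 mm higher), dip in a V here, rise to tips 27 mm in front, tops 13 mm above this point. Pass the bar's axis 20+ mm above it, then lower.
- lever_pad (a point): Centre of the top of the black pad (32 x 36 x 10 mm) at the free end of the foot lever; moves with it. The steel lever, 20 mm wide, lies in the stand's middle, hinged 20 mm behind the stand's origin at height 32 mm, 95 mm from the pad; it points forward and, raised, up at 0.3 rad (pad top about 65 mm above the table), below the prongs.
- foot_lever (a joint): Foot lever's angle: 0 raised (start), growing as it is pressed down; stop at 0.33 rad (pad top about 34 mm above the table). A spring pushes it up; the detent takes over past about 0.16 rad and holds it at about 0.27 (reading noise about 0.01). Pressing takes about 7 to 10 N at the pad, much more at the stop; let go too early, it springs back up.
- caddy: Loose empty brush caddy, 0.13 to 0.25 kg: open aluminium box 66 (x) x 124 (y) x 60 mm high, 3 mm walls, with a rigid handle arching along its length (y): 8 mm steel wire rising at both ends to a level top bar, axis 120 mm above the underside, straight to 48 mm either side of the middle. Either way round is the same. Origin: centre of underside; z up.
- caddy_grip (a point): Middle of the handle's top bar: centre of its wooden sleeve, 12 mm thick, 34 mm long along the caddy's y, 120 mm above the underside. The sleeve fits between the prongs; the wire on both sides of it rests on them. The bar is round: it can be pinched with the gripper tilted about it, the caddy hanging upright.
- keepsake_box: Fixed decorated box, red with a white lid, 156 x 206 x 77 mm; origin at the centre of its underside. It stands on the left or right, the stand on the other side.
- primer_jar: Bystander: closed jar, 52 mm across, 75 mm high; origin under its centre.
- tape_roll: Bystander: roll of tape lying flat, 90 mm across, 25 mm high; origin under its centre.
- mug: Bystander: white mug, 76 mm across, 85 mm high, handle at its +y; origin under its centre. Stands far to the side and is no part of the job.
- paint_bottle: Bystander: bottle 44 mm across, 120 mm high; origin under its centre.
- brush: Bystander: brush lying flat along its x.
- scissors: Bystander: scissors lying flat along their x, 180 mm long, 15 mm high.

How it is judged (in metres and radians):
On the way, in this order (a step that is already met when the one before it is completed fails the run):
1. the foot lever is pressed down and stays down by itself, the gripper away from it (lever past 0.24 rad, tool centre more than 50 mm from the pad) (value of joint foot_lever above 0.24 rad and distance between the grasp point and lever_pad above 0.05 m), for 0.3 s.
2. the caddy is lifted off the table (height (world z) of caddy above 0.04 m), for 0.1 s.
3. the caddy hangs on both prongs by its handle (x of caddy_grip in the frame of hook_seat between -0.012 and 0.012 m and y of caddy_grip in the frame of hook_seat between -0.015 and 0.015 m and z of caddy_grip in the frame of hook_seat between -0.008 and 0.008 m and angle between caddy's own z axis and vertical below 0.2 rad and angle between the y axis of caddy and the y axis of stand, either way round below 0.2 rad and contact force between caddy and stand above 0.6 N), for 0.2 s.
At the end, for the whole second after the job is handed in: The foot lever is held down by its detent (past 0.24 rad) and the caddy hangs still (under 0.06 m/s) from the hook: middle of its handle within 12 mm fore and aft, 15 mm sideways and 8 mm in height of the seat, upright within 0.2 rad and in line with the hook within 0.2 rad, its weight on the stand (all of step 3 and value of joint foot_lever above 0.24 rad and linear speed of caddy below 0.06 m/s); the robot touches nothing.
It fails at once if a bystander is moved more than 30 mm (distance of any of primer_jar, tape_roll, mug, paint_bottle, brush, scissors from where it was at the start of the episode above 0.03 m).
It fails at once if the caddy is lifted before the stand is locked (height (world z) of caddy above 0.03 m and not (value of joint foot_lever above 0.24 rad)).
It also fails if it takes over 58 s, if anything falls off the work surface, if the arm or the gripper's body presses on something with over 40 N, if the wrist force passes 120 N, or if a joint passes its speed limit or range.

## Working session

There is one attempt and no reset: what is moved stays moved. The work goes in short steps, Python scripts to look and compute and a shell command to move; the robot and the scene stay as the last step left them, time stands still between calls to the robot, and variables do not carry over. Pictures are saved under pics/ and viewed, at most 13 in all, crops included, and the job is handed in when it is done.

```bash
ls; mkdir -p pics
cat > h.py <<'E'
import numpy as np, cv2
from rig import bot, viewer, workorder, models
def look(cams, things):
    for c in cams:
        img,d=viewer.capture(c)
        for t in things:
            for r in models.tip_of(c,t)[:2]: print(c,t,round(r['p'],2),np.round(r['xyz'],4))
        yield c,img,d
E
python3 - <<'E'
from h import *
ims=[]
for c,i,d in look(["scene","top"],["stand","shelf_front","hook_seat","lever_pad","caddy","caddy_grip","keepsake_box","primer_jar","tape_roll","paint_bottle","brush","scissors","mug"]):
    cv2.imwrite(f"pics/{c}1.png",i)
s=bot.read_state(); print(s)
E
```

```text
pics
scene stand 0.65 [ 6.789e-01 -2.469e-01 -1.000e-04]
scene hook_seat 0.69 [ 0.6476 -0.2556  0.2055]
scene lever_pad 0.63 [ 0.6065 -0.2617  0.0655]
scene caddy 0.64 [ 0.6761 -0.2451  0.002 ]
scene caddy 0.58 [ 0.4998 -0.0418 -0.0008]
scene caddy_grip 0.72 [ 0.503  -0.0475  0.119 ]
scene keepsake_box 0.69 [0.6144 0.261  0.0038]
scene primer_jar 0.64 [0.7697 0.0202 0.0032]
scene tape_roll 0.92 [ 0.6522  0.012  -0.0018]
scene tape_roll 0.36 [ 0.6489 -0.2493  0.2066]
scene paint_bottle 0.69 [ 0.4155 -0.4463  0.0013]
scene brush 0.83 [0.6109 0.4616 0.0009]
scene scissors 0.66 [ 0.6138 -0.4611 -0.0035]
scene mug 0.77 [0.4598 0.4502 0.    ]
top stand 0.7 [ 0.6733 -0.2455  0.0008]
top shelf_front 0.96 [ 0.627  -0.2575  0.3743]
top shelf_front 0.49 [ 0.6071 -0.4601 -0.002 ]
top hook_seat 0.95 [ 0.6416 -0.248   0.2074]
top lever_pad 0.62 [ 0.6039 -0.265   0.0592]
top caddy 0.9 [ 0.4959 -0.0422  0.0016]
top caddy_grip 0.87 [ 0.501  -0.0449  0.1216]
top keepsake_box 0.74 [0.6104 0.261  0.0014]
top keepsake_box 0.31 [0.6553 0.0144 0.0016]
top tape_roll 0.48 [6.537e-01 1.320e-02 6.000e-04]
top 
[... 263 characters left out ...]
 -1.23075700e-04,
        6.76903983e+01, -1.02282519e+01]), 'qvel': array([ 0.04894139, -0.0385293 ,  0.08407308,  0.04096394,  0.09190393,
       -0.01901863]), 'tau': array([-4.59765997e-04, -4.40013349e+01, -1.76976013e+01,  6.34600106e-02,
        5.05578553e-02, -2.32826835e-05]), 'position': array([0.22177043, 0.58430624, 0.24125834]), 'tcp_rot': array([[-9.34912221e-01,  3.54879049e-01, -2.02076653e-06],
       [ 3.54879049e-01,  9.34912221e-01, -7.21812968e-06],
       [-6.72323668e-07, -7.46544535e-06, -1.00000000e+00]]), 'force': array([ 0.63108555,  0.20782256, -0.15894998]), 'moment': array([0.06139595, 0.00402602, 0.00698118]), 'grasp_force': 0.0, 'opening': 0.9999588241903258}
```

View pics/scene1.png

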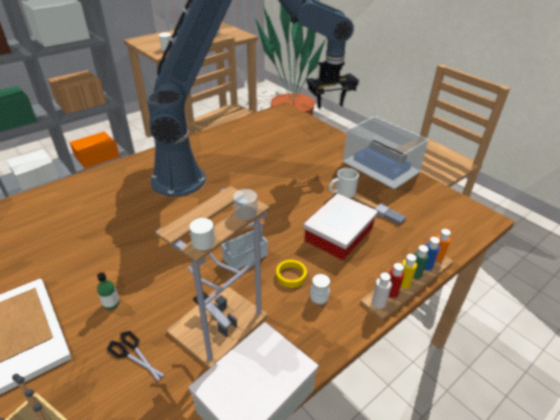

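View pics/top1.png

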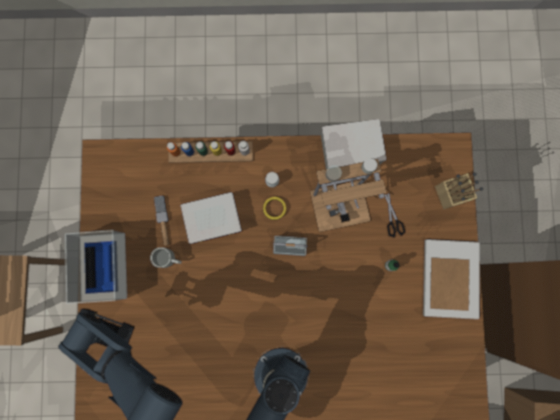

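The scene view shows the stand at about (215,290) with the caddy just behind it at (245,250). The top view shows the stand at (345,200), the caddy at (290,245), and the paint bottle at (392,265). The network positions match the pictures. Next I'll work out a tilted viewing pose in front of the stand.

```bash
cat >> h.py <<'E'
from scipy.spatial.transform import Rotation as R
def ori(yaw,tilt):
    c,s=np.cos(np.radians(tilt)),np.sin(np.radians(tilt)); f=np.array([np.cos(np.radians(yaw)),np.sin(np.radians(yaw)),0]); u=np.array([0,0,1.])
    y=c*f+s*u; z=s*f-c*u
    return np.c_[np.cross(y,z),y,z]
def rows(targets):
    s=bot.read_state(); T=s['tcp_rot']; p=s['position']
    print('t',s['time_s'],'p',np.round(p,4),'F',np.round(s['force'],1),'open',round(s['opening'],3))
    for q,M in targets:
        d=T.T@(np.array(q)-p); r=R.from_matrix(T.T@M).as_rotvec(degrees=True)
        print(np.round(d,4).tolist(),np.round(r,2).tolist(),'rows',round(np.linalg.norm(d)/.0625,1),round(np.linalg.norm(r)/10.7,1))
E
python3 - <<'E'
from h import *
# yaw from top outlines
viewer.capture("top"); I=viewer.camera_info("top"); W=np.array(I["world_to_cam"]); 
for t,h in (("caddy",.06),("stand",.01),("shelf_front",.38)):
    for r in models.outline_of("top",t)[:1]:
        (cx,cy),wh,a=cv2.minAreaRect(np.argwhere(r['mask'])[:,::-1].astype(np.float32)); print(t,r['p'],cx,cy,wh,a)
print(W[:3,:3].round(3),bot.read_state()['time_s'])
rows([([.45,.2,.25],ori(14,45)),([.41,-.29,.25],ori(14,45))])
E
```

```text
caddy 0.77 289.93145751953125 245.02879333496094 (34.190765380859375, 18.425764083862305) 3.814074993133545
stand 0.81 347.9038391113281 193.5192413330078 (63.73774719238281, 73.3474349975586) 78.69007110595703
shelf_front 0.98 347.63458251953125 193.67308044433594 (62.364925384521484, 73.54354858398438) 78.69007110595703
[[-0.017 -1.    -0.003]
 [-0.993  0.017 -0.118]
 [ 0.118  0.001 -0.993]] 1.6
t 1.6 p [0.2217 0.5843 0.2412] F [ 0.3 -1.   0.5] open 0.998
[-0.3498, -0.2783, -0.0088] [-41.39, -21.65, 52.26] rows 7.2 6.6
[-0.4863, -0.7506, -0.0088] [-41.39, -21.65, 52.26] rows 14.3 6.6
```

```bash
python3 -m jog '[[0,-0.35,-0.28,-0.01,-41.4,-21.6,52.3],[0,-0.35,-0.28,-0.01,-41.4,-21.6,52.3],[0,-0.35,-0.28,-0.01,-41.4,-21.6,52.3],[0,-0.35,-0.28,-0.01,-41.4,-21.6,52.3],[0,-0.35,-0.28,-0.01,-41.4,-21.6,52.3],[0,-0.35,-0.28,-0.01,-41.4,-21.6,52.3],[0,-0.35,-0.28,-0.01,-41.4,-21.6,52.3],[0,-0.486,-0.75,-0.01,-41.4,-21.6,52.3],[0,-0.486,-0.75,-0.01,-41.4,-21.6,52.3],[0,-0.486,-0.75,-0.01,-41.4,-21.6,52.3],[0,-0.486,-0.75,-0.01,-41.4,-21.6,52.3],[0,-0.486,-0.75,-0.01,-41.4,-21.6,52.3],[0,-0.486,-0.75,-0.01,-41.4,-21.6,52.3],[0,-0.486,-0.75,-0.01,-41.4,-21.6,52.3],[0,-0.486,-0.75,-0.01,-41.4,-21.6,52.3],[0,-0.486,-0.75,-0.01,-41.4,-21.6,52.3],[0,-0.486,-0.75,-0.01,-41.4,-21.6,52.3],[0,-0.486,-0.75,-0.01,-41.4,-21.6,52.3]]'
python3 - <<'E'
from h import *
for c,i,d in look(["wrist"],["stand","shelf_front","hook_seat","lever_pad","caddy","caddy_grip"]): cv2.imwrite("pics/w1.png",i)
s=bot.read_state(); print(s['joint_positions'].round(1)); print(s['tcp_rot'].round(3))
rows([([.41,-.29,.25],ori(14,45))])
E
```

```text
time_s: 3.85
position: [0.3765, 0.1526, 0.2971]
tcp_rot: [[-0.176, 0.698, 0.695], [0.982, 0.172, 0.075], [-0.067, 0.695, -0.715]]
force: [1.0, -1.0, 0.1]
opening: 0.007
grasp_force: 0.0
[ 6.200e+00 -1.000e-01  1.358e+02 -8.190e+01  1.000e-01  7.650e+01]
[[-0.175  0.698  0.695]
 [ 0.982  0.172  0.075]
 [-0.067  0.695 -0.715]]
t 4.2 p [0.3767 0.1525 0.2971] F [-0.5 -1.   0.3] open 0.003
[-0.4373, -0.0857, 0.0236] [-0.95, 5.47, -0.05] rows 7.1 0.5
```

View pics/w1.png

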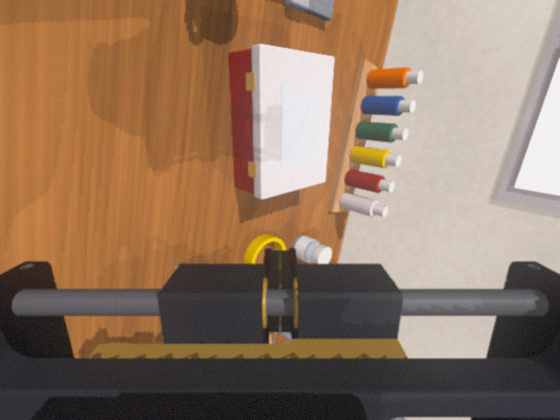

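The wrist view is sideways, with the keepsake box at (285,120) and the gripper's own body across the bottom. The arm ran into the j4 and j5 limits because 45° of tilt this close to the base is out of reach. I'll measure the gripper's own shape from depth, so I can choose a smaller tilt that still clears the shelf.

Run:
```python
from h import *
s=bot.read_state(); T=s['tcp_rot']; p=s['position']; P=[]
for c in ("scene","top"):
    _,d=viewer.capture(c); I=viewer.camera_info(c); W=np.array(I["world_to_cam"])
    v,u=np.nonzero(d>0); z=d[v,u]; X=np.c_[(u-I["cx"])/I["fx"]*z,(v-I["cy"])/I["fy"]*z,z]
    w=(X-W[:3,3])@W[:3,:3]; q=(w-p)@T
    P.append(q[(abs(q[:,0])<.13)&(abs(q[:,1])<.16)&(q[:,2]>-.3)&(q[:,2]<.03)&(w[:,2]>.12)])
    print(c,len(P[-1]))
P=np.vstack(P)
for a in np.arange(-.3,.03,.015):
    m=P[(P[:,2]>=a)&(P[:,2]<a+.015)]
    if len(m)>2: print(round(a,3),len(m),'x',np.percentile(m[:,0],[2,98]).round(3),'y',np.percentile(m[:,1],[2,98]).round(3))
C=np.linalg.inv(np.array(viewer.camera_info("wrist")["world_to_cam"])); print('cam in tool',((C[:3,3]-p)@T).round(3),(T.T@C[:3,:3]).round(2).tolist())
```

```text
scene 3198
top 1641
-0.3 327 x [-0.051  0.024] y [-0.054  0.067]
-0.285 326 x [-0.05   0.024] y [-0.056  0.066]
-0.27 309 x [-0.046  0.019] y [-0.054  0.064]
-0.255 176 x [-0.035  0.016] y [-0.055  0.06 ]
-0.24 139 x [-0.033  0.021] y [-0.015  0.037]
-0.225 195 x [-0.034  0.024] y [-0.011  0.037]
-0.21 200 x [-0.034  0.027] y [-0.012  0.038]
-0.195 203 x [-0.035  0.031] y [-0.012  0.038]
-0.18 184 x [-0.035  0.024] y [-0.016  0.037]
-0.165 238 x [-0.037  0.034] y [-0.037  0.038]
-0.15 200 x [-0.038  0.034] y [-0.045  0.022]
-0.135 166 x [-0.024  0.021] y [-0.047  0.02 ]
-0.12 187 x [-0.024  0.024] y [-0.045  0.02 ]
-0.105 454 x [-0.036  0.031] y [-0.08   0.098]
-0.09 503 x [-0.038  0.034] y [-0.083  0.097]
-0.075 461 x [-0.038  0.036] y [-0.082  0.093]
-0.06 345 x [-0.038  0.036] y [-0.082  0.089]
-0.045 64 x [-0.011  0.01 ] y [-0.015  0.022]
-0.03 52 x [-0.011  0.012] y [-0.013  0.016]
-0.015 47 x [-0.012  0.014] y [-0.01   0.014]
0.0 46 x [-0.011  0.013] y [-0.009  0.013]
0.015 17 x [-0.011  0.011] y [-0.007  0.012]
cam in tool [ 0.08  -0.    -0.144] [[0.0, -0.96, -0.29], [1.0, 0.0, 0.0], [0.0, -0.29, 0.96]]
```

Run:
```python
from h import *
rows([([.50,-.0,.30],ori(5,10)),([.50,-.21,.30],ori(14,27))])
I=viewer.camera_info("wrist"); print(I['fx'],I['cx'])
```

```text
t 4.3 p [0.3767 0.1525 0.2971] F [-0.  -0.7  0.4] open 0.004
[-0.1716, 0.0618, 0.0721] [34.32, 1.12, 6.41] rows 3.1 3.3
[-0.3779, 0.0256, 0.0564] [17.04, 5.42, -0.91] rows 6.1 1.7
293.42408690955074 279.79748197758
```

```bash
python3 -m jog '[[0,-0.172,0.062,0.072,34.3,1.1,6.4],[0,-0.172,0.062,0.072,34.3,1.1,6.4],[0,-0.172,0.062,0.072,34.3,1.1,6.4],[0,-0.172,0.062,0.072,34.3,1.1,6.4],[0,-0.172,0.062,0.072,34.3,1.1,6.4],[0,-0.172,0.062,0.072,34.3,1.1,6.4]]'
python3 - <<'E'
from h import *
print(bot.read_state()['joint_positions'].round(2))
rows([([.50,-.21,.30],ori(14,27))])
E
```

```text
time_s: 5.05
position: [0.384, 0.0347, 0.0897]
tcp_rot: [[-0.071, 0.966, 0.247], [0.995, 0.086, -0.051], [-0.071, 0.243, -0.968]]
force: [0.0, -0.7, 0.4]
opening: 0.006
grasp_force: 0.0
[-1.1530e+01  3.1610e+01  1.3374e+02 -8.1950e+01  5.0000e-02  6.5830e+01]
t 5.05 p [0.384  0.0347 0.0897] F [ 0.  -0.7  0.4] open 0.006
[-0.2666, 0.142, -0.1622] [-13.24, 7.3, -7.88] rows 5.5 1.6
```

```bash
python3 -m jog '[[0,-0.014,0.05,-0.194,0,-10,0],[0,-0.014,0.05,-0.194,0,-20,0],[0,-0.014,0.05,-0.194,0,-30,0],[0,-0.014,0.05,-0.194,0,-30,0],[0,-0.02,0.146,-0.17,10,-25,0],[0,-0.02,0.146,-0.17,20,-20,0],[0,-0.02,0.146,-0.17,26,-10,0],[0,-0.02,0.146,-0.17,30,0,0],[0,-0.02,0.146,-0.17,30,0,0],[0,-0.02,0.146,-0.17,30,0,0]]'
python3 - <<'E'
from h import *
print(bot.read_state()['joint_positions'].round(2))
rows([([.50,-.21,.30],ori(14,27)),([.50,-.21,.30],ori(14,20))])
E
```

```text
time_s: 6.3
position: [0.4841, 0.0361, 0.2923]
tcp_rot: [[-0.07, 0.961, -0.266], [0.995, 0.048, -0.088], [-0.072, -0.271, -0.96]]
force: [0.1, -0.5, -0.0]
opening: 0.002
grasp_force: 0.0
[-5.1  22.92 88.32 -6.45 83.81 -7.01]
t 6.3 p [0.4841 0.0361 0.2923] F [ 0.1 -0.5 -0. ] open 0.002
[-0.2465, 0.0013, 0.0102] [-42.99, 5.2, -9.74] rows 3.9 4.1
[-0.2465, 0.0013, 0.0102] [-36.01, 4.57, -9.97] rows 3.9 3.5
```

```bash
cat > kin.py <<'E'
import numpy as np
from scipy.spatial.transform import Rotation as R
from scipy.optimize import least_squares
D=np.array([[30.22,82.09,180,.625,.2413],[-.1,135.8,135.65,.4064,.2971],[31.61,133.74,165.4,.3856,.0897],[22.92,88.32,195.4,.4854,.2923]])
A=[];B=[]
for j2,j3,ph,r,z in D:
    q=np.radians(j2);f=np.radians(j2+j3);p=np.radians(ph)
    A+=[[np.sin(q),np.sin(f),np.sin(p),0,1,-np.cos(f)],[np.cos(q),np.cos(f),np.cos(p),1,0,np.sin(f)]];B+=[r,z]
def fit(cols):
    x=np.zeros(6);s,res,rk,_=np.linalg.lstsq(np.array(A)[:,cols],B,rcond=None);x[cols]=s
    return x,np.array(A)@x-B
def fk(j,x):
    a,b,L,h,r0,e=x; q,f=np.radians(j[1]),np.radians(j[1]+j[2])
    w=np.array([r0+a*np.sin(q)+b*np.sin(f)-e*np.cos(f),0,h+a*np.cos(q)+b*np.cos(f)+e*np.sin(f)])
    # forearm frame: z distal, y up-forward, x left
    z=np.array([np.sin(f),0,np.cos(f)]);y=np.array([-np.cos(f),0,np.sin(f)])
    F=np.c_[np.cross(y,z),y,z]
    M=R.from_euler('z',j[0],degrees=True).as_matrix()@F@R.from_euler('ZXZ',[j[3],j[4],j[5]],degrees=True).as_matrix()
    return R.from_euler('z',j[0],degrees=True).apply(w)+L*M[:,2],M
lo=np.array([-176,-43.2,12.5,-82,0,-163.]);hi=np.array([176,126,139.9,262,151,163.])
def ik(p,M,x,j0):
    def err(j):
        q,N=fk(j,x); return np.r_[(q-p)*10,R.from_matrix(N.T@M).as_rotvec()]
    s=least_squares(err,np.clip(j0,lo+.1,hi-.1),bounds=(lo,hi)); return s.x,np.abs(s.fun).max()
E
python3 - <<'E'
from kin import *
from h import ori
for c in ([0,1,2,3],[0,1,2,3,4],[0,1,2,3,5],[0,1,2,3,4,5]):
    x,r=fit(c); print(c,x.round(4),np.abs(r).max().round(4))
x,_=fit([0,1,2,3])
print(fk([58.986,30.224,82.088,0,67.689,-10.227],x)[1].round(3)); print(fk([-5.1,22.92,88.32,-6.45,83.81,-7.01],x)[1].round(3))
for n,p,yaw in (("caddy",[.502,-.046,.12],-4),("caddylift",[.502,-.046,.25],-4),("hook",[.645,-.252,.23],14),("pad",[.59,-.267,.06],14)):
    for t in (20,24,27,30,35):
        for st in ([-5,22,95,0,50,-7],[-20,30,95,20,30,-35]):
            j,e=ik(p,ori(yaw,t),x,st); print(n,t,j.round(1),round(e,4))
E
```

```text
[0, 1, 2, 3] [0.5185 0.362  0.2139 0.1732 0.     0.    ] 0.0322
[0, 1, 2, 3, 4] [0.4889 0.347  0.1965 0.175  0.0253 0.    ] 0.0333
[0, 1, 2, 3, 5] [ 0.6011  0.3951  0.298   0.2715  0.     -0.1093] 0.0045
[0, 1, 2, 3, 4, 5] [ 0.5847  0.3868  0.288   0.2717  0.0135 -0.1085] 0.0009
[[-0.935  0.355 -0.   ]
 [ 0.355  0.935 -0.   ]
 [ 0.    -0.    -1.   ]]
[[-0.07   0.961 -0.266]
 [ 0.995  0.048 -0.088]
 [-0.072 -0.271 -0.96 ]]
caddy 20 [ -5.4  28.  120.8   2.6  11.2  -3.9] 0.0
caddy 20 [ -5.4  28.  120.8   2.6  11.2  -3.9] 0.0
caddy 24 [ -5.5  27.8 123.2   6.9   5.1  -8.2] 0.0
caddy 24 [ -5.5  27.8 123.2   6.9   5.1  -8.2] 0.0
caddy 27 [ -5.5  27.7 125.   65.9   0.8 -67.3] 0.0
caddy 27 [ -5.5  27.7 125.   65.9   0.8 -67.3] 0.0
caddy 30 [  -5.8   27.7  126.6  161.4    4.4 -163. ] 0.0084
caddy 30 [  -5.8   27.7  126.6  161.4    4.4 -163. ] 0.0084
caddy 35 [  -6.9   28.   129.   160.6   11.6 -163. ] 0.0385
caddy 35 [ -5.2  27.5 125.   73.2   0.  -74.2] 0.1306
caddylift 20 [ -5.4  16.1 111.4   0.9  32.5  -2.1] 0.0
caddylift 20 [ -5.4  16.1 111.4   0.9  32.5  -2.1] 0.0
caddylift 24 [ -5.5  15.
[... 717 characters left out ...]
ook 30 [-27.2  34.9  85.6  30.6  40.3 -61.5] 0.0
hook 30 [-27.2  34.9  85.6  30.6  40.3 -61.5] 0.0
hook 35 [-28.2  34.3  88.5  40.   36.8 -70.5] 0.0
hook 35 [-28.2  34.3  88.5  40.   36.8 -70.5] 0.0
pad 20 [-28.7  44.6  96.4  30.4  27.3 -68.5] 0.0
pad 20 [-28.7  44.6  96.4  30.4  27.3 -68.5] 0.0
pad 24 [-29.7  44.4  98.3  41.4  25.1 -79.7] 0.0
pad 24 [-29.7  44.4  98.3  41.4  25.1 -79.7] 0.0
pad 27 [-30.4  44.4  99.8  50.8  24.2 -89.2] 0.0
pad 27 [-30.4  44.4  99.8  50.8  24.2 -89.2] 0.0
pad 30 [-31.1  44.4 101.1  60.6  24.  -99.3] 0.0
pad 30 [-31.1  44.4 101.1  60.6  24.  -99.3] 0.0
pad 35 [ -32.2   44.7  103.3   76.6   25.2 -115.8] 0.0
pad 35 [ -32.2   44.7  103.3   76.6   25.2 -115.8] 0.0
```

Run:
```python
from kin import *
from h import ori
x,_=fit([0,1,2,3,4,5])
for n,p,yaw in (("view",[.50,-.21,.30],14),("caddy",[.502,-.046,.12],-4),("caddylift",[.502,-.046,.25],-4),("hook",[.645,-.252,.23],14),("pad",[.59,-.267,.06],14)):
    for t in (20,25,28,31):
            j,e=ik(p,ori(yaw,t),x,[-10,22,95,5,40,-7]); print(n,t,j.round(1),round(e,4))
```

```text
view 20 [-30.   15.1 100.6  17.8  51.  -53.7] 0.0
view 25 [-32.1  14.5 103.4  24.6  46.9 -60.7] 0.0
view 28 [-33.4  14.3 105.1  29.4  44.8 -65.6] 0.0
view 31 [-34.6  14.2 106.8  34.6  42.9 -71. ] 0.0
caddy 20 [ -5.5  29.8 119.9   2.9  10.4  -4.3] 0.0
caddy 25 [ -5.6  30.4 123.5  31.1   1.3 -32.6] 0.0
caddy 28 [  -6.1   31.   125.4  161.2    4.4 -163. ] 0.0082
caddy 31 [  -7.1   31.7  127.1  160.3    9.4 -163. ] 0.0282
caddylift 20 [ -5.5  14.4 112.1   1.   33.5  -2.2] 0.0
caddylift 25 [ -5.6  13.7 115.6   1.6  25.7  -2.9] 0.0
caddylift 28 [ -5.7  13.4 117.8   2.2  20.9  -3.6] 0.0
caddylift 31 [ -5.8  13.3 119.9   3.3  15.8  -4.7] 0.0
hook 20 [-26.7  31.3  85.3  17.1  49.2 -50.3] 0.0
hook 25 [-28.1  30.7  88.4  23.9  44.3 -56.9] 0.0
hook 28 [-29.   30.5  90.2  28.8  41.7 -61.8] 0.0
hook 31 [-29.9  30.4  92.   34.3  39.4 -67.3] 0.0
pad 20 [-30.5  43.1  97.7  30.6  28.1 -70.2] 0.0
pad 25 [-32.1  43.4 100.2  45.3  25.4 -85.7] 0.0
pad 28 [-33.2  43.7 101.7  55.3  24.8 -96.2] 0.0
pad 31 [ -34.2   44.2  103.1   65.5   24.9 -107.1] 0.0
```

```bash
python3 -m jog '[[0,-0.247,0.001,0.01,-10,1.2,-2.3],[0,-0.247,0.001,0.01,-20,2.4,-4.6],[0,-0.247,0.001,0.01,-30,3.6,-7],[0,-0.247,0.001,0.01,-41,5,-9.8],[0,-0.247,0.001,0.01,-41,5,-9.8],[0,-0.247,0.001,0.01,-41,5,-9.8]]'
python3 - <<'E'
from h import *
print(bot.read_state()['joint_positions'].round(2))
for c,i,d in look(["wrist"],["stand","shelf_front","hook_seat","lever_pad","caddy","caddy_grip"]): cv2.imwrite("pics/w2.png",i)
rows([])
E
```

```text
time_s: 7.05
position: [0.4988, -0.211, 0.2999]
tcp_rot: [[-0.239, 0.88, 0.409], [0.971, 0.217, 0.101], [0.001, 0.422, -0.907]]
force: [-1.2, 1.1, 0.4]
opening: 0.004
grasp_force: 0.0
[-46.45  14.19 103.74  27.52  52.48 -75.41]
wrist stand 0.8 [ 6.708e-01 -2.470e-01  5.000e-04]
wrist stand 0.56 [0.7655 0.0223 0.0025]
wrist lever_pad 0.67 [ 0.6064 -0.2578  0.0662]
wrist caddy 0.92 [ 0.4965 -0.0404  0.001 ]
wrist caddy_grip 0.74 [ 0.5052 -0.0441  0.1179]
t 7.4 p [ 0.5005 -0.2082  0.3005] F [ 0.2 -0.1  0. ] open 0.004
```

View pics/w2.png

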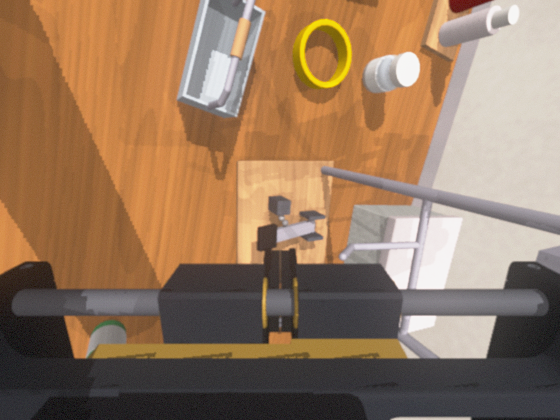

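The wrist view shows the lever pad at (267,236), the foot plate's left edge running (240,161) to (335,161), and the caddy's orange sleeve at (241,40). Next I'll get the yaw angles from these.

```bash
cat >> h.py <<'E'
def proj(I,uv,z):
    W=np.array(I["world_to_cam"]); Rt=W[:3,:3]; c=-Rt.T@W[:3,3]
    uv=np.atleast_2d(uv).astype(float); d=np.c_[(uv[:,0]-I["cx"])/I["fx"],(uv[:,1]-I["cy"])/I["fy"],np.ones(len(uv))]@Rt
    return c+d*((z-c[2])/d[:,2])[:,None]
def sleeve(I,img,near=None):
    h=cv2.cvtColor(img,cv2.COLOR_BGR2HSV); m=cv2.inRange(h,(8,150,150),(18,255,255)); return m
E
python3 - <<'E'
from h import *
img,d=viewer.capture("wrist"); I=viewer.camera_info("wrist")
def line(m,z,n):
    uv=np.argwhere(m)[:,::-1].astype(np.float32); w=proj(I,uv,z)[:,:2]; v=np.linalg.eigh(np.cov((w-w.mean(0)).T))
    e=v[1][:,1]; print(n,len(uv),w.mean(0).round(4),'axis deg',np.degrees(np.arctan2(e[1],e[0])).round(1),'ext',np.ptp((w-w.mean(0))@e).round(3)); 
print('plate',proj(I,[[240,161],[335,161]],.012).round(4))
hsv=cv2.cvtColor(img,cv2.COLOR_BGR2HSV); print(hsv[38,241],hsv[38,160],hsv[200,250])
r=hsv[:80,215:262].astype(int); m=(abs(r[...,0]-int(hsv[38,241][0]))<5)&(r[...,1]>hsv[38,241][1]-50)&(r[...,2]>hsv[38,241][2]-50)
k,l,st,_=cv2.connectedComponentsWithStats(m.astype(np.uint8)); b=1+np.argmax(st[1:,4]); M=np.zeros(d.shape,bool); M[:80,215:262]=l==b
line(M,.12,'sleeve')
W=np.array(I["world_to_cam"])
for t in ("lever_pad","caddy"):
    for q in models.outline_of("wrist",t)[:1]:
        v,u=np.nonzero(q['mask']&(d>0)); z=d[v,u]; X=np.c_[(u-I["cx"])/I["fx"]*z,(v-I["cy"])/I["fy"]*z,z]; w=(X-W[:3,3])@W[:3,:3]
        print(t,q['p'],len(w),w.mean(0).round(4),np.percentile(w,[2,98],axis=0).round(4).tolist())
        if t=="caddy":
            s=w[(w[:,2]>.05)&(w[:,2]<.07)][:,:2].astype(np.float32); print('rim',cv2.minAreaRect(s)); 
v,u=np.nonzero(M&(d>0)); z=d[v,u]; X=np.c_[(u-I["cx"])/I["fx"]*z,(v-I["cy"])/I["fy"]*z,z]; print('sleeve depth pts',np.median((X-W[:3,3])@W[:3,:3],axis=0).round(4))
# pad dark cluster by depth near
E
```

```text
plate [[ 0.5601 -0.1616  0.012 ]
 [ 0.7251 -0.1278  0.012 ]]
[ 17 110 237] [ 14 163 203] [ 16 114 234]
sleeve 402 [ 0.4987 -0.0435] axis deg 84.7 ext 0.035
caddy 0.72 7292 [ 0.4987 -0.0435  0.0378] [[0.4627, -0.1081, 0.0013], [0.5331, 0.0146, 0.1257]]
rim ((0.49888134002685547, -0.046443864703178406), (0.12682628631591797, 0.06656220555305481), 85.03816223144531)
sleeve depth pts [ 0.4974 -0.0452  0.1252]
```

```bash
cat >> h.py <<'E'
YAW=11.6; O=np.array([.677,-.246,0]); SR=R.from_euler('z',YAW,degrees=True).as_matrix()
def st(x,y,z): return O+SR@np.array([x,y,z])
E
python3 - <<'E'
from h import *; from kin import fit,ik
M=ori(YAW,27)@R.from_euler('z',90,degrees=True).as_matrix()
T=[(st(-.13,0,.20),M),(st(-.076,0,.105),M),(st(-.076,0,.058),M)]
x,_=fit([0,1,2,3,4,5])
for p,m in T: j,e=ik(p,m,x,[-40,30,100,30,40,15]); print(j.round(1),round(e,4))
rows(T)
E
```

```text
[-35.3  28.1 101.7  34.3  36.   17.5] 0.0
[-31.2  39.2  99.8  42.9  27.   10.9] 0.0
[-31.2  43.9 100.7  51.6  23.2   1.2] 0.0
t 7.55 p [ 0.5004 -0.209   0.3004] F [ 0.5 -0.2  0.3] open 0.005
[-0.0733, -0.0131, 0.1047] [-2.47, 0.7, 92.3] rows 2.1 8.6
[-0.0757, -0.0044, 0.2136] [-2.47, 0.7, 92.3] rows 3.6 8.6
[-0.0757, -0.0242, 0.2562] [-2.47, 0.7, 92.3] rows 4.3 8.6
```

```bash
python3 -m jog '[[0,-0.073,-0.013,0.105,0,0,10],[0,-0.073,-0.013,0.105,0,0,20],[0,-0.073,-0.013,0.105,0,0,30],[0,-0.073,-0.013,0.105,-1,0,40],[0,-0.073,-0.013,0.105,-1,0.3,50],[0,-0.073,-0.013,0.105,-1.5,0.5,60],[0,-0.073,-0.013,0.105,-2,0.5,70],[0,-0.073,-0.013,0.105,-2,0.7,80],[0,-0.073,-0.013,0.105,-2.5,0.7,92.3],[0,-0.073,-0.013,0.105,-2.5,0.7,92.3],[0,-0.076,-0.004,0.214,-2.5,0.7,92.3],[0,-0.076,-0.004,0.214,-2.5,0.7,92.3],[0,-0.076,-0.004,0.214,-2.5,0.7,92.3]]'
python3 - <<'E'
from h import *; from kin import fit,ik,fk
x,_=fit([0,1,2,3,4,5])
s=bot.read_state(); print(s['joint_positions'].round(1), fk(s['joint_positions'],x)[0].round(3), fk([-46.45,14.19,103.74,27.52,52.48,-75.41],x))
for c,i,d in look(["wrist","scene"],["lever_pad","hook_seat"]): cv2.imwrite(f"pics/{c}3.png",i)
M=ori(YAW,27)@R.from_euler('z',90,degrees=True).as_matrix()
rows([(st(-.076,0,z),M) for z in (.105,.075,.058,.055)])
E
```

```text
time_s: 9.18
position: [0.6022, -0.2603, 0.1009]
tcp_rot: [[0.874, 0.203, 0.441], [0.179, -0.979, 0.096], [0.451, -0.005, -0.893]]
force: [-1.3, 0.4, -0.3]
opening: 0.006
grasp_force: 0.0
[-42.7  39.6  99.5  43.5  32.4   0.1] [ 0.537 -0.35   0.102] (array([ 0.42645065, -0.29538808,  0.3004491 ]), array([[-2.39072536e-01,  8.80494448e-01,  4.09357851e-01],
       [ 9.71001564e-01,  2.16556881e-01,  1.01287114e-01],
       [ 5.33482073e-04,  4.21702081e-01, -9.06734289e-01]]))
scene lever_pad 0.84 [ 0.607  -0.2609  0.0631]
scene hook_seat 0.55 [ 0.6472 -0.2528  0.205 ]
t 9.475 p [ 0.6029 -0.2633  0.1067] F [ 0.4 -0.2 -0. ] open 0.003
[-0.0008, -0.0021, 0.0016] [0.2, -0.13, -0.03] rows 0.0 0.0
[-0.0145, -0.0022, 0.0283] [0.2, -0.13, -0.03] rows 0.5 0.0
[-0.0222, -0.0022, 0.0434] [0.2, -0.13, -0.03] rows 0.8 0.0
[-0.0236, -0.0022, 0.0461] [0.2, -0.13, -0.03] rows 0.8 0.0
```

View pics/wrist3.png

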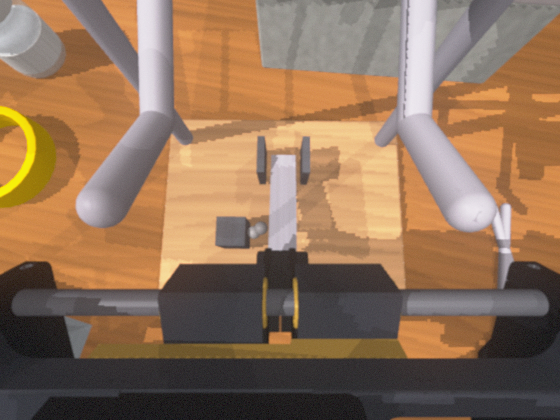

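The lever lies centred under the closed fingers, at column 283 against 280, and both prongs are clear. Now I'll press.

```bash
python3 -m jog '[[0,-0.007,-0.002,0.013,0,0,0],[0,-0.012,-0.002,0.023,0,0,0],[0,-0.016,-0.002,0.031,0,0,0],[0,-0.019,-0.002,0.037,0,0,0],[0,-0.022,-0.002,0.042,0,0,0],[0,-0.023,-0.002,0.045,0,0,0],[0,-0.023,-0.002,0.045,0,0,0]]'
python3 - <<'E'
from h import *
M=ori(YAW,27)@R.from_euler('z',90,degrees=True).as_matrix()
for c,i,d in look(["wrist","scene"],["lever_pad"]): pass
rows([(st(-.076,0,z),M) for z in (.055,.052)])
E
```

```text
time_s: 10.35
position: [0.6022, -0.2612, 0.0549]
tcp_rot: [[0.873, 0.199, 0.446], [0.178, -0.98, 0.089], [0.455, 0.002, -0.891]]
force: [-5.1, -1.1, 8.9]
opening: 0.005
grasp_force: 4.5
scene lever_pad 0.58 [ 0.6016 -0.2632  0.0342]
t 10.55 p [ 0.6022 -0.2612  0.055 ] F [-4.7 -1.5  9.4] open 0.008
[0.0003, 0.0002, 0.0001] [0.15, -0.05, -0.07] rows 0.0 0.0
[-0.0011, 0.0001, 0.0028] [0.15, -0.05, -0.07] rows 0.0 0.0
```

```bash
python3 -m jog '[[0,0.007,0,-0.015,0,0,0],[0,0.018,0,-0.04,0,0,0],[0,0.0,0,-0.10,0,0,0],[0,0.0,0,-0.15,0,0,0],[0,0.0,0,-0.18,0,0,0],[0,0.0,0,-0.18,0,0,0]]'
python3 - <<'E'
from h import *; from kin import fit,ik,fk
for c,i,d in look(["scene","wrist"],["lever_pad","hook_seat","caddy_grip"]): pass
x,_=fit([0,1,2,3,4,5])
s=bot.read_state();print(s['joint_positions'].round(1)); q=fk(s['joint_positions'],x)[0]
c,n=np.cos(np.radians(s['joint_positions'][0])),np.sin(np.radians(s['joint_positions'][0])); print('lateral offset',np.array([[c,n],[-n,c]])@(s['position']-q)[:2],s['position'][2]-q[2])
rows([([.44,-.12,.30],ori(-5.2,15)),([.50,-.045,.30],ori(-5.2,20)),([.4985,-.0445,.17],ori(-5.2,20))])
E
```

```text
time_s: 11.3
position: [0.5223, -0.2775, 0.2164]
tcp_rot: [[0.872, 0.199, 0.448], [0.178, -0.98, 0.088], [0.456, 0.003, -0.89]]
force: [-0.5, -1.1, -0.5]
opening: 0.003
grasp_force: 0.0
scene lever_pad 0.78 [ 0.6037 -0.263   0.0394]
scene hook_seat 0.83 [ 0.6449 -0.2515  0.204 ]
scene caddy_grip 0.96 [ 0.5007 -0.0451  0.1134]
wrist lever_pad 0.73 [ 0.6    -0.2595  0.0415]
wrist caddy_grip 0.88 [ 0.5034 -0.0468  0.1152]
[-50.4  25.5 103.7  35.7  43.3   3.3]
lateral offset [-0.01215873  0.11048643] -0.0009151027198016359
t 11.7 p [ 0.5222 -0.2762  0.2133] F [ 0.2 -0.2 -0. ] open 0.005
[-0.0048, -0.1696, -0.0994] [4.36, -13.59, -73.96] rows 3.1 7.0
[0.0609, -0.2311, -0.0658] [0.1, -10.35, -74.46] rows 4.0 7.0
[0.0008, -0.2316, 0.0494] [0.1, -10.35, -74.46] rows 3.8 7.0
```

```bash
sed -i 's/^A=\[\];B=\[\]/D[:,3]=np.sqrt(D[:,3]**2-.1108**2)\nA=[];B=[]/; s/np.cos(f),0,h+a/np.cos(f),.1108,h+a/' kin.py
python3 - <<'E'
from kin import *
from h import *
for c in ([0,1,2,3,4,5],[0,1,2,3,4],[0,1,2,3]):
    x,r=fit(c); print(x.round(4),np.abs(r).max().round(4)); j=bot.read_state(); print(fk(j['joint_positions'],x)[0]-j['position'])
x,r=fit([0,1,2,3,4,5])
g=[.4985,-.0445,.12]
for n,p,yaw in (("caddy",g,-5.2),("caddylift",[.5,-.045,.25],-5.2),("hook",st(-.033,0,.23),11.6)):
    for t in (18,20,22,25,28):
            j,e=ik(p,ori(yaw,t),x,[-20,22,95,5,40,-20]); print(n,t,j.round(1),round(e,4))
E
```

```text
[ 0.5924  0.3923  0.2909  0.2743 -0.004  -0.1135] 0.0015
[0.0008374  0.00128933 0.0004129 ]
[0.4921 0.3506 0.1951 0.1731 0.0083 0.    ] 0.0348
[-0.03626372 -0.0141373   0.0084923 ]
[0.5018 0.3555 0.2008 0.1725 0.     0.    ] 0.0342
[-0.03392429 -0.01336414  0.00841707]
caddy 18 [-20.7  29.4 119.   18.7  14.9 -33. ] 0.0
caddy 20 [-21.1  29.5 120.5  26.9  12.  -41.4] 0.0
caddy 22 [-21.5  29.7 122.   40.5   9.3 -55.3] 0.0
caddy 25 [-22.1  30.2 124.2  77.4   7.2 -92.8] 0.0
caddy 28 [ -22.8   30.9  126.4  117.1    9.2 -133. ] 0.0
caddylift 18 [-20.7  14.5 111.2   7.9  37.2 -21.1] 0.0
caddylift 20 [-21.1  14.1 112.6   9.6  34.4 -22.9] 0.0
caddylift 22 [-21.5  13.7 114.   11.6  31.6 -25.1] 0.0
caddylift 25 [-22.1  13.3 116.2  15.5  27.3 -29.3] 0.0
caddylift 28 [-22.8  13.  118.4  21.2  23.1 -35.2] 0.0
hook 18 [-36.2  31.5  84.3  16.6  53.1 -56.6] 0.0
hook 20 [-36.9  31.1  85.6  19.2  51.3 -59. ] 0.0
hook 22 [-37.6  30.8  86.9  21.9  49.6 -61.7] 0.0
hook 25 [-38.6  30.5  88.9  26.3  47.2 -66. ] 0.0
hook 28 [-39.7  30.2  90.8  31.2  45.1 -70.9] 0.0
```

Run:
```python
from h import *
rows([([.45,-.10,.28],ori(-5.2,20)),([.4985,-.0445,.20],ori(-5.2,24)),([.4985,-.0445,.118],ori(-5.2,24))])
```

```text
t 11.7 p [ 0.5222 -0.2762  0.2133] F [ 0.2 -0.2 -0. ] open 0.005
[-0.0015, -0.1872, -0.0753] [0.1, -10.35, -74.46] rows 3.2 7.0
[0.0144, -0.2317, 0.0227] [-3.31, -7.75, -74.79] rows 3.7 7.0
[-0.0228, -0.2315, 0.0958] [-3.31, -7.75, -74.79] rows 4.0 7.0
```

```bash
python3 -m jog '[[0.3,-0.001,-0.05,-0.075,0,-1.5,-10.4],[0.6,-0.001,-0.1,-0.075,0,-3,-21],[0.6,-0.001,-0.15,-0.075,0,-4.5,-31],[0.6,-0.001,-0.187,-0.075,0,-6,-42],[0.6,-0.001,-0.187,-0.075,0,-7.5,-52],[0.6,-0.001,-0.187,-0.075,0,-9,-62],[0.6,-0.001,-0.187,-0.075,0,-10.3,-72],[0.6,0.014,-0.232,0.023,-3.3,-7.7,-74.8],[0.6,0.014,-0.232,0.023,-3.3,-7.7,-74.8],[0.6,0.014,-0.232,0.023,-3.3,-7.7,-74.8],[0.6,0.014,-0.232,0.023,-3.3,-7.7,-74.8]]'
python3 - <<'E'
from h import *
for c,i,d in look(["wrist","scene","top"],["caddy_grip","lever_pad"]): cv2.imwrite(f"pics/{c}4.png",i)
print(bot.read_state()['joint_positions'].round(1))
rows([([.4995,-.0445,.118],ori(-5.2,24))])
E
```

```text
time_s: 13.08
position: [0.4986, -0.045, 0.2006]
tcp_rot: [[0.09, 0.909, 0.407], [0.996, -0.082, -0.038], [-0.001, 0.409, -0.913]]
force: [-0.1, -0.1, 0.6]
opening: 0.602
grasp_force: 0.0
wrist lever_pad 0.86 [ 0.6032 -0.2587  0.0384]
scene caddy_grip 0.78 [ 0.5008 -0.0471  0.12  ]
scene lever_pad 0.71 [ 0.6035 -0.2652  0.0402]
scene lever_pad 0.31 [ 0.6299 -0.2583  0.3771]
top caddy_grip 0.64 [ 0.5001 -0.0462  0.1231]
top lever_pad 0.69 [ 0.653   0.0151 -0.0014]
top lever_pad 0.66 [ 0.5981 -0.263   0.0367]
[-22.   18.9 119.3  20.2  19.7 -34.5]
t 13.525 p [ 0.4984 -0.0452  0.2009] F [0.  0.4 0.1] open 0.601
[0.0009, -0.033, 0.076] [0.16, 0.09, -0.02] rows 1.3 0.0
```

View pics/wrist4.png

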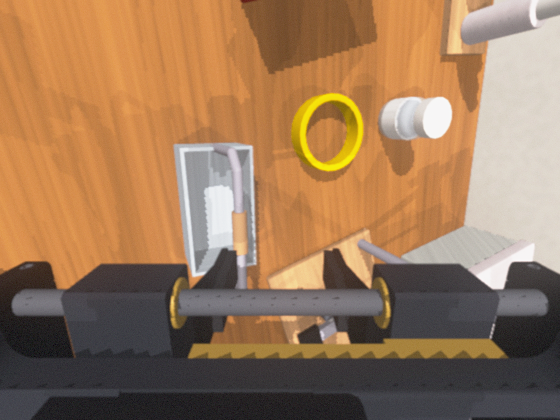

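The sleeve is visible at (239,232) between the fingers. I'll check it against the first view before descending.

Run:
```python
from h import *
I=viewer.camera_info("wrist"); img,d=viewer.capture("wrist")
hsv=cv2.cvtColor(img,cv2.COLOR_BGR2HSV).astype(int)[195:270,226:256]; ref=hsv[37,13]; print(ref)
m=(abs(hsv[...,0]-ref[0])<5)&(hsv[...,1]>ref[1]-45)&(hsv[...,2]>ref[2]-60)
k,l,s,_=cv2.connectedComponentsWithStats(m.astype(np.uint8)); b=1+np.argmax(s[1:,4]); print(s[b])
uv=np.argwhere(l==b)[:,::-1]+[226,195]; w=proj(I,uv,.12); print(w.mean(0).round(4),np.ptp(w,axis=0).round(4))
e=np.linalg.eigh(np.cov(w[:,:2].T))[1][:,1]; print(np.degrees(np.arctan2(e[1],e[0])))
for z in (.115,.125): print(z,proj(I,uv,z).mean(0).round(4))
z=d[uv[:,1],uv[:,0]]; W=np.array(I["world_to_cam"]); X=np.c_[(uv[:,0]-I["cx"])/I["fx"]*z,(uv[:,1]-I["cy"])/I["fy"]*z,z]; print('depth',np.median(((X-W[:3,3])@W[:3,:3])[z>0],axis=0).round(4))
```

```text
[ 15 108 231]
[  6  15  16  45 571]
[ 0.4994 -0.0464  0.12  ] [0.0136 0.0376 0.    ]
86.89953732485552
0.115 [ 0.5006 -0.0484  0.115 ]
0.125 [ 0.4981 -0.0444  0.125 ]
depth [ 0.4979 -0.0444  0.1253]
```

```bash
python3 -m jog '[[0.6,0,-0.015,0.035,0,0,0],[0.6,0,-0.027,0.063,0,0,0],[0.6,0,-0.033,0.076,0,0,0],[0.6,0,-0.033,0.076,0,0,0],[0,0,-0.033,0.076,0,0,0],[0,0,-0.033,0.076,0,0,0],[0,0,-0.033,0.076,0,0,0],[0,0,-0.033,0.076,0,0,0]]'
python3 - <<'E'
from h import *; from kin import fit,ik
x,_=fit([0,1,2,3,4,5])
s=bot.read_state(); print(s['joint_positions'].round(1))
T=[([.499,-.0455,.27],ori(-5.2,24)),(st(-.14,0,.27),ori(YAW,24)),(st(-.09,0,.232),ori(YAW,24)),(st(-.033,0,.232),ori(YAW,24))]
for p,m in T: j,e=ik(p,m,x,[-25,22,100,20,40,-40]); print(j.round(1),round(e,4))
rows(T[:2])
E
```

```text
time_s: 14.58
position: [0.4994, -0.045, 0.1179]
tcp_rot: [[0.091, 0.909, 0.407], [0.996, -0.082, -0.038], [-0.001, 0.409, -0.912]]
force: [-0.9, -0.4, 0.3]
opening: 0.232
grasp_force: 0.0
[-21.9  30.4 123.4  66.6   7.3 -81.8]
[-22.   11.3 114.   12.8  32.2 -26.3] 0.0
[-47.4  21.9  96.9  26.5  51.5 -73.9] 0.0
[-42.9  27.4  94.3  26.9  47.1 -71. ] 0.0
[-38.3  30.4  88.1  24.7  48.2 -64.4] 0.0
t 14.575 p [ 0.4994 -0.045   0.1179] F [-0.9 -0.4  0.3] open 0.232
[-0.0007, 0.0619, -0.139] [0.15, 0.07, 0.03] rows 2.4 0.0
[-0.2247, 0.1178, -0.1136] [0.14, 6.92, -15.31] rows 4.4 1.6
```

```bash
python3 -m jog '[[0,0,0,0,0,0,0],[0,0,0,0,0,0,0],[0,0,0,0,0,0,0],[0,0,0.004,-0.009,0,0,0],[0,0,0.012,-0.027,0,0,0],[0,0,0.025,-0.055,0,0,0],[0,0,0.04,-0.09,0,0,0],[0,0,0.052,-0.118,0,0,0],[0,0,0.061,-0.137,0,0,0],[0,0,0.061,-0.137,0,0,0]]'
python3 - <<'E'
from h import *
for c,i,d in look(["wrist","scene","top"],["caddy_grip","caddy","lever_pad","hook_seat"]): cv2.imwrite(f"pics/{c}5.png",i)
s=bot.read_state(); print(s['grasp_force'],s['joint_positions'].round(1))
rows([(st(-.14,0,.27),ori(YAW,24)),(st(-.09,0,.232),ori(YAW,24))])
E
```

```text
time_s: 15.82
position: [0.4992, -0.0448, 0.2684]
tcp_rot: [[0.09, 0.908, 0.409], [0.996, -0.082, -0.039], [-0.002, 0.411, -0.912]]
force: [-0.2, -0.0, -3.1]
opening: 0.119
grasp_force: 30.0
wrist caddy_grip 0.88 [ 0.4976 -0.0445  0.2695]
wrist caddy 0.7 [ 0.4981 -0.0408  0.1501]
wrist lever_pad 0.6 [ 0.4956 -0.0413  0.1515]
wrist lever_pad 0.48 [ 0.6004 -0.2603  0.0418]
scene caddy 0.53 [ 0.4966 -0.0429  0.1456]
scene lever_pad 0.58 [ 0.6014 -0.2641  0.0419]
scene hook_seat 0.88 [ 0.6472 -0.2526  0.2025]
top caddy_grip 0.69 [ 0.4957 -0.0444  0.271 ]
top caddy 0.5 [ 0.5021 -0.0431  0.1481]
top lever_pad 0.63 [ 0.6013 -0.2666  0.0346]
top hook_seat 0.94 [ 0.6429 -0.2486  0.2069]
30.02640299499035 [-21.9  11.4 114.3  12.8  31.7 -26.2]
t 16.575 p [ 0.499  -0.0448  0.2674] F [-0.3 -0.9 -1.5] open 0.123
[-0.2247, 0.0571, 0.0229] [0.09, 6.9, -15.33] rows 3.7 1.6
[-0.2102, 0.0853, 0.0772] [0.09, 6.9, -15.33] rows 3.8 1.6
```

View pics/scene5.png

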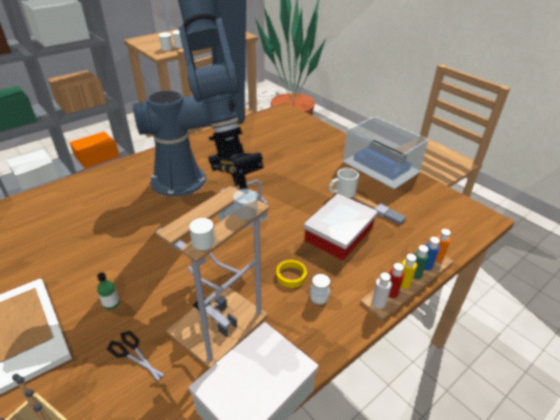

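The scene view shows the caddy hanging from the gripper at about (245,195), clear of the table. Now I'll move it in front of the hook.

```bash
python3 -m jog '[[0,-0.03,0.008,0.003,0,1,-2],[0,-0.07,0.018,0.007,0,2,-5],[0,-0.115,0.029,0.012,0,3.5,-8],[0,-0.16,0.041,0.016,0,5,-11],[0,-0.195,0.05,0.02,0,6,-13.5],[0,-0.215,0.055,0.022,0,6.7,-15],[0,-0.225,0.057,0.023,0,6.9,-15.3],[0,-0.225,0.057,0.023,0,6.9,-15.3],[0,-0.225,0.057,0.023,0,6.9,-15.3]]'
python3 - <<'E'
from h import *
for c,i,d in look(["wrist","top","scene"],["caddy_grip","hook_seat","shelf_front","caddy"]): cv2.imwrite(f"pics/{c}6.png",i)
rows([(st(-.14,0,.235),ori(YAW,24)),(st(-.033,0,.235),ori(YAW,24))])
E
```

```text
time_s: 17.7
position: [0.5394, -0.273, 0.2697]
tcp_rot: [[-0.202, 0.894, 0.399], [0.979, 0.184, 0.083], [0.001, 0.408, -0.913]]
force: [0.1, 0.2, -1.8]
opening: 0.119
grasp_force: 30.0
wrist caddy_grip 0.57 [ 0.5385 -0.2732  0.2707]
wrist caddy 0.56 [ 0.5361 -0.2717  0.1542]
top caddy_grip 0.76 [ 0.5367 -0.275   0.2749]
top caddy_grip 0.19 [ 0.5389 -0.2718  0.1536]
top hook_seat 0.69 [ 0.6439 -0.2498  0.2032]
top hook_seat 0.37 [ 0.6108  0.2589 -0.0016]
top shelf_front 0.64 [ 0.6322 -0.2584  0.3741]
top caddy 0.82 [ 0.5394 -0.2699  0.1528]
top caddy 0.44 [ 0.6439 -0.25    0.2042]
scene caddy_grip 0.57 [ 0.5422 -0.2728  0.2697]
scene hook_seat 0.63 [ 0.6472 -0.2513  0.2056]
scene hook_seat 0.27 [ 0.608   0.4621 -0.002 ]
scene shelf_front 0.8 [ 0.6286 -0.2573  0.3746]
scene caddy 0.56 [ 0.5405 -0.272   0.1504]
t 18.45 p [ 0.5397 -0.2745  0.2699] F [ 0.2  0.  -1.6] open 0.119
[0.0003, -0.0141, 0.032] [0.1, 0.02, -0.03] rows 0.6 0.0
[0.0004, 0.0836, 0.0756] [0.1, 0.02, -0.03] rows 1.8 0.0
```

View pics/wrist6.png

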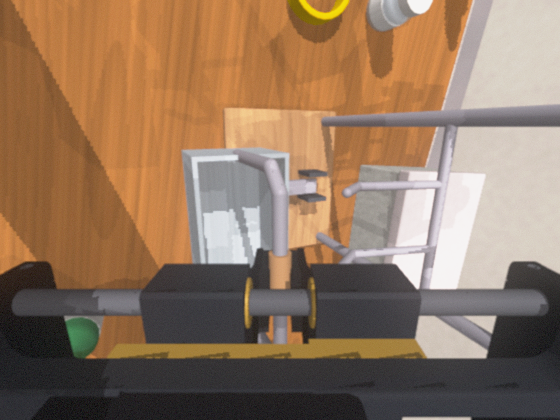

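Run:
```python
from h import *
I=viewer.camera_info("wrist"); img,d=viewer.capture("wrist")
W=np.array(I["world_to_cam"])
def pt(u,v):
    z=d[v-2:v+3,u-2:u+3]; z=np.median(z[z>0]); return W[:3,:3].T@(np.array([(u-I["cx"])/I["fx"]*z,(v-I["cy"])/I["fy"]*z,z])-W[:3,3])
for n,u,v in (("Ltip",350,191),("Rtip",349,257),("Lmid",400,186),("Rmid",400,251),("Lbar",440,184),("Rbar",433,248),("wire",279,215),("sleeve",279,255),("post",380,119)):
    p=pt(u,v); print(n,p.round(4),'stand frame',(SR.T@(p-O)).round(4))
cv2.imwrite("pics/crop6.png",cv2.resize(img[160:290,300:480],None,fx=4,fy=4,interpolation=cv2.INTER_CUBIC))
```

```text
Ltip [ 0.6139 -0.227   0.2187] stand frame [-0.0579  0.0313  0.2187]
Rtip [ 0.6371 -0.2856  0.2099] stand frame [-0.047  -0.0307  0.2099]
Lmid [ 0.6747 -0.2172  0.2095] stand frame [0.0035 0.0287 0.2095]
Rmid [ 0.6948 -0.2776  0.2121] stand frame [ 0.0111 -0.0345  0.2121]
Lbar [ 0.7114 -0.2089  0.2199] stand frame [0.0412 0.0294 0.2199]
Rbar [ 0.7265 -0.2699  0.2217] stand frame [ 0.0436 -0.0333  0.2217]
wire [ 0.5282 -0.2374  0.2763] stand frame [-0.144   0.0383  0.2763]
sleeve [ 0.5323 -0.258   0.2767] stand frame [-0.1442  0.0173  0.2767]
post [ 0.698  -0.1527  0.1363] stand frame [0.0394 0.0871 0.1363]
```

View pics/crop6.png

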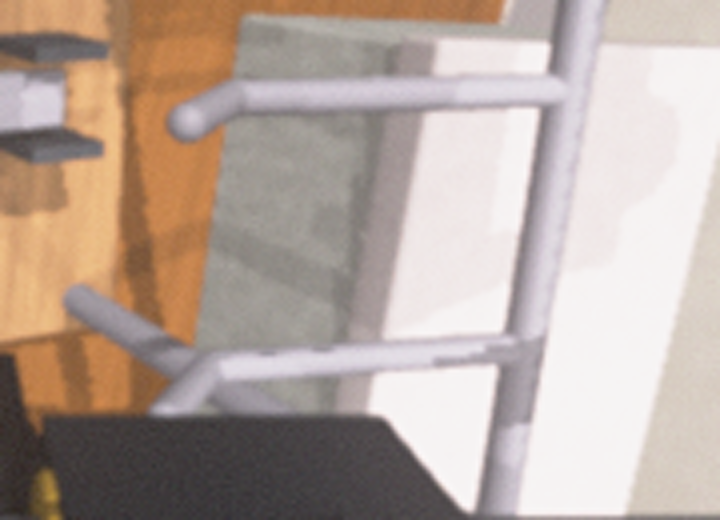

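The crop shows the left prong's V bend at about (359,184), the right one's at (353,252), and the left tip at (346,190). I'll project these.

Run:
```python
from h import *
I=viewer.camera_info("wrist")
for n,uv,z in (("V",[[359,184],[353,252]],.197),("tipL",[[346,190]],.214),("bar",[[443,182],[430,247]],.216)):
    w=proj(I,uv,z); print(n,w.round(4).tolist(),'stand',((w-O)@SR).round(4).tolist())
w=proj(I,[[359,184],[353,252]],.197); e=w[0]-w[1]; print('yaw V',np.degrees(np.arctan2(-e[0],e[1])),np.linalg.norm(e),w.mean(0))
w=proj(I,[[443,182],[430,247]],.216); e=w[0]-w[1]; print('yaw bar',np.degrees(np.arctan2(-e[0],e[1])),np.linalg.norm(e),w.mean(0))
```

```text
V [[0.6395, -0.222, 0.197], [0.652, -0.2857, 0.197]] stand [[-0.0319, 0.031, 0.197], [-0.0325, -0.0339, 0.197]]
tipL [[0.6136, -0.2271, 0.214]] stand [[-0.0583, 0.0312, 0.214]]
bar [[0.72, -0.2066, 0.216], [0.7299, -0.2709, 0.216]] stand [[0.05, 0.0299, 0.216], [0.0468, -0.0351, 0.216]]
yaw V 11.097929927032034 0.06487711476182823 [ 0.64572052 -0.25386687  0.197     ]
yaw bar 8.746380342735124 0.06505977150508041 [ 0.724925   -0.23879459  0.216     ]
```

Run:
```python
from h import *
rows([(st(x,-.001,z),ori(YAW,24)) for x,z in ((-.14,.229),(-.10,.229),(-.06,.229),(-.0325,.229),(-.0325,.204))])
```

```text
t 18.5 p [ 0.5397 -0.2745  0.2699] F [ 0.6 -0.3 -1.4] open 0.127
[-0.0007, -0.0165, 0.0374] [0.1, 0.02, -0.03] rows 0.7 0.0
[-0.0007, 0.02, 0.0538] [0.1, 0.02, -0.03] rows 0.9 0.0
[-0.0007, 0.0565, 0.0701] [0.1, 0.02, -0.03] rows 1.4 0.0
[-0.0006, 0.0816, 0.0813] [0.1, 0.02, -0.03] rows 1.8 0.0
[-0.0006, 0.0714, 0.1042] [0.1, 0.02, -0.03] rows 2.0 0.0
```

```bash
python3 -m jog '[[0,-0.001,-0.008,0.019,0,0,0],[0,-0.001,-0.016,0.037,0,0,0],[0,-0.001,0.003,0.046,0,0,0],[0,-0.001,0.02,0.054,0,0,0],[0,-0.001,0.034,0.06,0,0,0],[0,-0.001,0.048,0.0665,0,0,0],[0,-0.001,0.06,0.0718,0,0,0],[0,-0.001,0.072,0.077,0,0,0],[0,-0.001,0.0816,0.0813,0,0,0],[0,-0.001,0.0816,0.0813,0,0,0],[0,-0.001,0.0816,0.0813,0,0,0]]'
python3 - <<'E'
from h import *
for c,i,d in look(["scene","top","wrist"],["caddy_grip","hook_seat","caddy"]): cv2.imwrite(f"pics/{c}7.png",i)
rows([(st(-.0325,-.001,z),ori(YAW,24)) for z in (.229,.212,.204)])
E
```

```text
time_s: 19.88
position: [0.6451, -0.2537, 0.2288]
tcp_rot: [[-0.201, 0.895, 0.399], [0.98, 0.183, 0.082], [0.0, 0.408, -0.913]]
force: [-0.1, 0.2, -2.0]
opening: 0.121
grasp_force: 30.0
scene caddy_grip 0.72 [ 0.6477 -0.2504  0.23  ]
scene caddy_grip 0.62 [0.7679 0.0201 0.0026]
scene caddy 0.8 [ 0.6443 -0.2486  0.109 ]
scene caddy 0.63 [ 0.6469 -0.2563  0.2289]
top caddy_grip 0.71 [ 0.6428 -0.2574  0.2334]
top hook_seat 0.87 [ 0.6468 -0.2495  0.2045]
top hook_seat 0.27 [0.6506 0.0151 0.0009]
top caddy 0.72 [ 0.6467 -0.2541  0.1107]
top caddy 0.5 [0.4583 0.4528 0.0011]
wrist caddy_grip 0.7 [ 0.645  -0.2551  0.2317]
wrist caddy 0.92 [ 0.6456 -0.2502  0.112 ]
t 20.475 p [ 0.6454 -0.2538  0.2291] F [ 0.1  0.2 -2.4] open 0.12
[0.0003, -0.0, 0.0001] [0.1, 0.02, -0.02] rows 0.0 0.0
[0.0003, -0.007, 0.0156] [0.1, 0.02, -0.02] rows 0.3 0.0
[0.0003, -0.0102, 0.0229] [0.1, 0.02, -0.02] rows 0.4 0.0
```

View pics/wrist7.png

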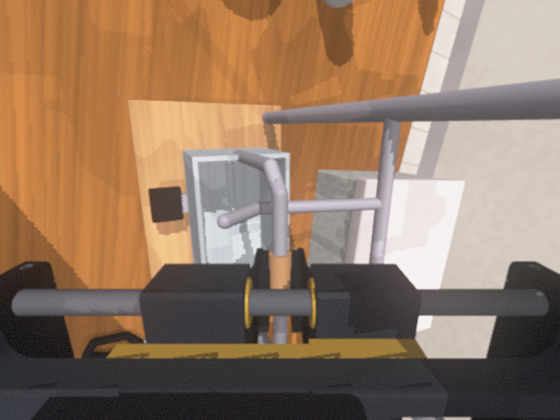

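The bar (column 280) sits just over the left prong's V bend at about (270,207), with the tip at (225,221) in front of it. There is no contact yet, so I'll lower it.

```bash
python3 -m jog '[[0,0,-0.003,0.007,0,0,0],[0,0,-0.0055,0.0125,0,0,0],[0,0,-0.0075,0.017,0,0,0],[0,0,-0.009,0.0205,0,0,0],[0,0,-0.0098,0.022,0,0,0],[0,0,-0.0102,0.023,0,0,0],[0,0,-0.0102,0.023,0,0,0]]'
python3 - <<'E'
from h import *
for c,i,d in look(["scene","top"],["caddy_grip","caddy"]): pass
rows([])
E
```

```text
time_s: 21.35
position: [0.6458, -0.2539, 0.2042]
tcp_rot: [[-0.201, 0.894, 0.401], [0.98, 0.183, 0.082], [-0.001, 0.409, -0.913]]
force: [0.2, -0.1, -1.5]
opening: 0.119
grasp_force: 30.0
scene caddy_grip 0.95 [ 0.6487 -0.2531  0.208 ]
scene caddy 0.63 [ 0.6459 -0.2529  0.0843]
top caddy_grip 0.57 [0.762  0.0229 0.0017]
top caddy_grip 0.47 [ 0.6422 -0.2533  0.2113]
top caddy 0.73 [7.659e-01 2.190e-02 3.000e-04]
top caddy 0.52 [ 0.6442 -0.2534  0.0865]
t 21.65 p [ 0.6457 -0.2539  0.2041] F [ 1.1  0.8 -0.9] open 0.119
```

```bash
python3 -m jog '[[0,0,-0.0004,0.0009,0,0,0],[0,0,-0.0008,0.0018,0,0,0],[0,0,-0.0008,0.0018,0,0,0],[0,0,-0.0008,0.0018,0,0,0]]'; python3 -c "
from h import *
rows([])"; python3 -m jog '[[0,0,-0.0004,0.0009,0,0,0],[0,0,-0.0008,0.0018,0,0,0],[0,0,-0.0008,0.0018,0,0,0],[0,0,-0.0008,0.0018,0,0,0]]'; python3 -c "
from h import *
rows([])"
```

```text
time_s: 22.15
position: [0.6465, -0.2541, 0.2031]
tcp_rot: [[-0.2, 0.893, 0.402], [0.98, 0.183, 0.081], [-0.002, 0.41, -0.912]]
force: [1.2, 1.4, 5.1]
opening: 0.121
grasp_force: 29.9
t 22.15 p [ 0.6465 -0.2541  0.2031] F [1.2 1.4 5.1] open 0.121
time_s: 22.65
position: [0.6471, -0.2541, 0.2026]
tcp_rot: [[-0.2, 0.892, 0.404], [0.98, 0.183, 0.08], [-0.002, 0.412, -0.911]]
force: [-0.7, 2.2, 10.3]
opening: 0.112
grasp_force: 29.6
t 22.65 p [ 0.6471 -0.2541  0.2026] F [-0.7  2.2 10.3] open 0.112
```

The bar has seated, with the upward force rising to 10 N. I'll ease off, open partly and withdraw along the tool axis.

```bash
python3 -m jog '[[0,0,0.0009,-0.002,0,0,0],[0,0,0.0009,-0.002,0,0,0],[0.25,0,0.0009,-0.002,0,0,0],[0.4,0,0.0009,-0.002,0,0,0],[0.4,0,0.0009,-0.002,0,0,0],[0.4,0,0.0009,-0.002,0,0,0],[0.4,0,0.0009,-0.002,0,0,0],[0.4,0,0.0009,-0.002,0,0,0]]'
python3 - <<'E'
from h import *
for c,i,d in look(["wrist","scene","top"],["caddy_grip","caddy","lever_pad"]): cv2.imwrite(f"pics/{c}8.png",i)
rows([])
E
```

```text
time_s: 23.65
position: [0.6455, -0.2538, 0.202]
tcp_rot: [[-0.201, 0.894, 0.4], [0.98, 0.183, 0.082], [0.0, 0.408, -0.913]]
force: [0.3, 0.3, -0.7]
opening: 0.399
grasp_force: 0.0
wrist caddy_grip 0.71 [ 0.646  -0.2516  0.2026]
wrist caddy 0.82 [ 0.6401 -0.2509  0.0877]
wrist caddy 0.67 [ 0.6005 -0.2613  0.0413]
wrist lever_pad 0.71 [ 0.6037 -0.2624  0.0411]
scene caddy_grip 0.89 [ 0.6476 -0.2551  0.2029]
scene caddy 0.67 [ 0.6443 -0.2511  0.0858]
scene lever_pad 0.41 [ 0.6316 -0.2588  0.374 ]
top caddy_grip 0.72 [ 0.6448 -0.2564  0.209 ]
top caddy 0.48 [ 0.6425 -0.2555  0.0864]
top lever_pad 0.52 [ 0.6019 -0.2604  0.0364]
t 24.25 p [ 0.6455 -0.2538  0.2021] F [ 0.  -0.5 -0.6] open 0.399
```

View pics/wrist8.png

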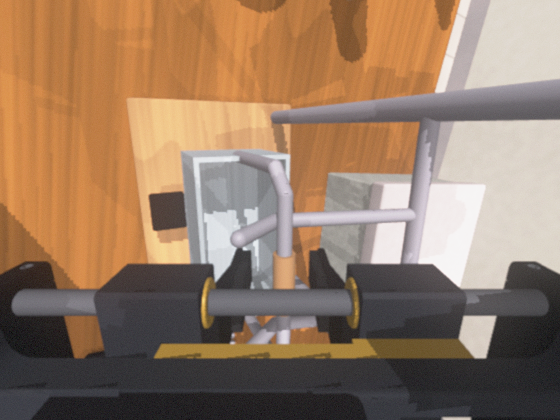

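```bash
python3 -m jog '[[0.4,0,0,-0.006,0,0,0],[0.4,0,0,-0.013,0,0,0],[0.4,0,0,-0.02,0,0,0],[0.4,0,0,-0.027,0,0,0],[0.4,0,0,-0.027,0,0,0],[0.4,0,-0.018,-0.035,0,0,0],[0.4,0,-0.037,-0.043,0,0,0],[0.4,0,-0.064,-0.056,0,0,0],[0.4,0,-0.1,-0.072,0,0,0],[0.4,0,-0.128,-0.084,0,0,0],[0.4,0,-0.137,-0.088,0,0,0],[0.4,0,-0.137,-0.088,0,0,0],[0.4,0,-0.137,-0.088,0,0,0],[0.4,0,-0.137,-0.088,0,0,0]]'
python3 - <<'E'
from h import *
for k in range(2):
  for c,i,d in look(["wrist","scene","top"],["caddy_grip","caddy","lever_pad"]): cv2.imwrite(f"pics/{c}9.png",i)
rows([])
E
```

```text
time_s: 26.0
position: [0.4887, -0.2859, 0.2266]
tcp_rot: [[-0.202, 0.894, 0.4], [0.979, 0.184, 0.082], [-0.0, 0.409, -0.913]]
force: [0.0, 0.0, 0.6]
opening: 0.398
grasp_force: 0.0
wrist caddy_grip 0.92 [ 0.6469 -0.254   0.2046]
wrist caddy 0.71 [ 0.6415 -0.2526  0.0872]
wrist lever_pad 0.69 [ 0.6028 -0.2603  0.0412]
scene caddy_grip 0.64 [ 0.6503 -0.2547  0.2021]
scene caddy 0.64 [ 0.644  -0.2501  0.0836]
scene lever_pad 0.57 [ 0.6768 -0.2438 -0.0009]
scene lever_pad 0.4 [ 0.6463 -0.2496  0.0859]
top caddy_grip 0.92 [ 0.6421 -0.2551  0.2079]
top caddy 0.75 [ 0.6424 -0.2539  0.0847]
top caddy 0.62 [ 0.4146 -0.4424  0.0011]
top lever_pad 0.5 [ 0.5999 -0.2653  0.033 ]
wrist caddy_grip 0.8 [ 0.649  -0.2535  0.2044]
wrist caddy 0.68 [ 0.642  -0.2494  0.0848]
wrist lever_pad 0.84 [ 0.6034 -0.2581  0.0417]
scene caddy_grip 0.91 [ 0.6499 -0.2516  0.2013]
scene caddy_grip 0.59 [ 0.6449 -0.2541  0.0832]
scene caddy 0.66 [ 0.6416 -0.2515  0.0837]
top caddy_grip 0.81 [ 0.641  -0.2568  0.2075]
top caddy 0.96 [ 0.6439 -0.252   0.0864]
top lever_pad 0.53 [ 0.6093  0.2587 -0.001 ]
top lever_pad 0.43 [ 0.5988 -0.2615  0.036 ]
t 27.2 p [ 0.4878 -0.2861  0.2265] F [ 0.3 -0.  -0.3] open 0.399
```

View pics/wrist9.png

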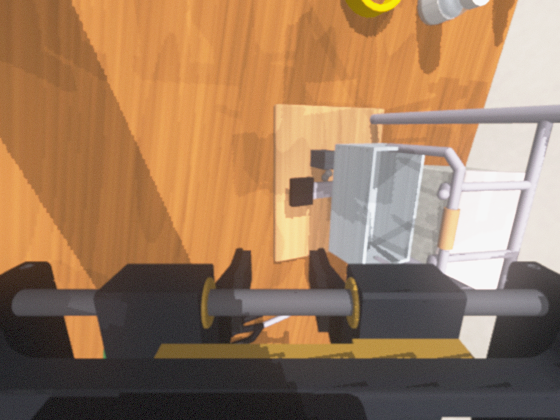

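The caddy hangs on both prongs, with the sleeve at (450,228) centred between them at (450,190) and (440,258). The lever pad is down at (301,191), at z of about 0.041, and the gripper is clear with readings stable. I'm handing it in.

```bash
python3 -c "
from h import *
print(workorder.hand_in())"
```

```text
the job is handed in; nothing more can be done
None
```

I locked the stand's lever down, hung the caddy level on both prongs with the gripper clear, and handed the job in after about 27 s; no verdict came back, so whether it passed is unconfirmed.

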